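Square a carton into the corner stop

ROBOT

A 6-joint arm with a two-finger parallel gripper is mounted at the origin on a cart in front of the work surface, level with it; the furniture and walls round the work are solid. World frame = base frame: x ahead of the robot, y to its left, z up, the work surface at z = 0. Lengths are in m, angles in rad, forces in N, time in s.
With the tool pointing down it reaches from about 0.35 to 0.875 m from the base axis. Payload 4.2 kg.
Tool frame: the origin (TCP) lies between the finger pads, 19 mm behind the fingertips; this is the grasp point; z points along the fingers, y is the line along which they close (so a half turn about z gives the same grasp; the last joint's range is limited). The gripper opens to 85 mm and grips with 20 to 120 N. Pads are 22 mm wide; open, the fingers measure 114 mm over their backs; the gripper's body (76 mm by 85 mm) begins 54 mm behind the grasp point. The pads swing forward as they close: fully open they stand 13 mm farther back than shut.
Start: joints at [1.431, 0.385, 0.008, 0, -1.194, -0.259], TCP at [0.243, 0.576, 0.25] pointing down, gripper open.
Joint ranges: [-3.14, 3.14], [-1.21, 2.06], [-1.07, 1.41], [-3.16, 2.05], [-2.99, -0.16], [-3.1, 3.1]. Speed limits (rad/s): [2.79, 2.79, 3.14, 3.14, 3.14, 3.14].

INTERFACE

Orientations are given as a unit quaternion [x, y, z, w].
In Python, from rig import * gives the robot as it stands.
- The arm moves only by the shell command python3 -m crank 'ROWS' [OPENING]. ROWS is JSON, a list of rows, each a list of 4 numbers: the shift along the tool's x, y, z normalised to -1 to 1, where 1 is 0.1 m, then the turn about the tool's z normalised to -1 to 1, where 1 is 60 degrees. A call has 1 to 10 rows; each row shifts and turns the commanded pose from where the row before left it, along the tool's axes as they then stand; what a row does not reach is not made up. A row lasts 1/12 s, in which the tool goes at most 41.7 mm and 7.16 degrees, less where a joint would pass 70% of its speed; a pose out of reach is approached as far as the arm can. A call with a number of a shift or a turn outside -1 to 1 is refused whole. A call with a gripper value outside its range is refused whole. OPENING is the finger opening in mm, from 0 to 85.4, set as the call begins (- or left out, the last holds). The fingers move at their own pace and stop on an object; the grip force is fixed at half the most. Time passes only in rows, so rows that do not move let the fingers close. It gives the time, the measured TCP pose, the force, the opening and the grip force at its end, in the units of the state.
- get_obs(): the state, without advancing time (a new reading comes with each control period).
- capture(name): name is "scene" or "top" or "wrist"; returns a dict with "img" (384x512x3 uint8, red, green, blue), "fx", "fy", "cx", "cy" (pixels), "k1" (the pictures are not rectified: a ray, as slopes to the right and down, at radius r is drawn at 1 + k1 r^2 times it, then the intrinsics apply), "R" (3x3) and "t" (3): a world point X has camera coordinates R X + t. Camera axes: x right, y down, z forward; pixel columns grow to the right and rows downward; lengths in m; the calibration is good to about 2 mm. A picture is of the moment at which its call begins. There is no depth.
- close_job(): hands the job in; it is judged then, once.
Trained networks look in a picture, given as the dict that the camera call returned (one of the last four; its "shot" number tells which), for a name from the list of things; names that differ only in an ending like _2 or _b are one class to them, and where a whole thing is asked for, a point or a joint stands for the part that bears it (a point fixed in the world has none). Each returns a list of dicts, best first, with "conf" (0 to 1); they miss things now and then, are a little off and sometimes report something else, mostly with a low value. They report only what shows in the picture. A call takes as long as a camera call. They do not tell look-alikes from the thing itself.
- look_for(label, picture): "box" ([left, top, width, height] in pixels, round what is visible of it).
- outline_of(label, picture): "mask" (384x512 bool, what is visible of it) and "box" ([left, top, width, height] in pixels, round what is visible of it).
- tip_of(label, picture): "point" ([column, row] in pixels: a listed point, or the origin of a listed thing).
The state is a dict: "clock": time; "joints": joint angles; "qvel": joint speeds; "joint_efforts": joint torques, N m; "ee_pos": TCP position; "orientation": TCP orientation; "ft_force": force on the tool from outside, world axes, zero at the start; "moment": the same for the moment, N m; "gripper_width": finger opening in m; "finger_force": force on a finger pad.
Only numpy, scipy, OpenCV 4.12 (cv2) and the standard library are available. Lean on these libraries where they do the work, as an engineer would, in place of code of your own. Each camera call takes 0.05 s, during which the arm holds its last target. There are 200 camera calls.

TASK

Push the long white carton along the table with the fingertips into the inside corner of the aluminium corner stop, so that one long side lies flat against the long fence and one end touches the short end stop. Push it gently from outside: do not take it between the fingers, and keep it flat on the table, never lifted or tipped. Leave the short carton, the jar and the label roll where they are.

Things in the scene. Friction and masses are not known exactly. Their poses are not given: they have to be found in the camera images.
- long_carton: Flat white lidded carton to push, the longest one: 110 mm (its x axis) x 66 mm (y) x 28 mm high, rigid, loose, about 0.25 kg (up to a third off). Origin at the centre of its underside, z up. Starts on the robot's side of the fence, to the right of the end stop, turned a little out of line. Slides with ordinary friction and stays where left.
- corner_stop: Fixed L of bare aluminium angle: long fence on the far side, short end stop at its left end pointing back to the robot. Origin on the table at the inside corner, z up, x within 0.2 rad of straight ahead. Fence inner face: plane x=0, 280 mm along -y; end stop inner face: plane y=0, 95 mm along -x. Walls 32 mm high, 6 mm thick; screwed flange outside, 29 mm wide, 5 mm high (screws 12 mm).
- seat (a point): Point on the table where the centre of the seated long carton's underside belongs: in the corner stop's frame x = -33 mm, y = -55 mm, z = 0. The carton's long axis is then along the fence (the stop's y axis), either way round.
- short_carton: Bystander: flat white lidded carton, 88 x 60 x 26 mm high, loose. Origin at the centre of its underside.
- jar: Bystander: cream pot with a green screw lid, 47 mm diameter, 55 mm high, loose. Origin at the centre of its underside.
- labels: Bystander: white label roll lying flat, 68 mm diameter, 30 mm high, loose. Origin at the centre of its underside.
Things that resemble listed ones, but are neither listed nor needed, are in the scene too. What is shaped like the long_carton but brown or yellow is not meant.

How it is judged:
By the outcome, as a careful person would: the job done as asked, in the order asked, and still so for the second after the job is handed in, with the robot touching nothing.
It also fails if it takes over 56 s, if anything falls off the work surface, if the arm or the gripper's body presses on something with over 40 N, if the wrist force passes 120 N, or if a joint passes its speed limit or range.

## Working session

There is one attempt and no reset: what is moved stays moved. The work goes in short steps, Python scripts to look and compute and a shell command to move; the robot and the scene stay as the last step left them, time stands still between calls to the robot, and variables do not carry over. Pictures are saved under pics/ and viewed, at most 10 in all, crops included, and the job is handed in when it is done.

```bash
mkdir -p pics; cat > h.py <<'E'
from rig import *
import numpy as np, cv2
def K(c): return np.array([[c["fx"],0,c["cx"]],[0,c["fy"],c["cy"]],[0,0,1.]]), np.array([c["k1"],0,0,0,0.])
def px2w(c,pts,z):
    k,d=K(c); u=cv2.undistortPoints(np.array(pts,float).reshape(-1,1,2),k,d).reshape(-1,2)
    R=np.array(c["R"]);t=np.array(c["t"]); o=-R.T@t
    r=np.c_[u,np.ones(len(u))]@R
    return o+r*((z-o[2])/r[:,2])[:,None]
def w2px(c,P):
    k,d=K(c); R=np.array(c["R"],float)
    return cv2.projectPoints(np.array(P,float).reshape(-1,1,3),cv2.Rodrigues(R)[0],np.array(c["t"],float),k,d)[0].reshape(-1,2)
def save(c,n): cv2.imwrite("pics/"+n,c["img"][:,:,::-1])
E
python3 - <<'E'
from h import *
o=get_obs(); print(o)
a=capture("top");b=capture("scene")
im=np.hstack([a["img"],b["img"]])[:,:,::-1]
cv2.imwrite("pics/a.png",cv2.resize(a["img"][:,:,::-1],(800,600),interpolation=cv2.INTER_CUBIC)); save(b,"b.png")
for c in(a,b):
    print(-np.array(c["R"]).T@c["t"])
    for l in("long_carton","corner_stop","short_carton","jar","labels"):
        print(l,[(r["conf"],r["box"]) for r in look_for(l,c)])
    print([(r["conf"],r["point"]) for r in tip_of("seat",c)],[(r["conf"],r["point"]) for r in tip_of("corner_stop",c)])
E
```

```text
{'clock': 0.0, 'joints': array([ 1.43057169e+00,  3.85605557e-01,  6.61318745e-03, -5.01539252e-04,
       -1.19400433e+00, -2.58592396e-01]), 'qvel': array([-0.00022603, -0.00043009,  0.00011117,  0.00092474, -0.00049679,
        0.00024861]), 'joint_efforts': array([-2.46787513e-04, -3.92288017e+01,  1.88393247e+01,  4.18604672e+00,
       -4.69003542e-03,  1.33538612e-05]), 'ee_pos': array([0.24247841, 0.57545316, 0.24888664]), 'orientation': array([ 9.80164964e-01, -1.98180168e-01, -1.67592938e-04,  1.11204827e-03]), 'ft_force': array([ 0.75636625, -0.61393081,  0.81194256]), 'moment': array([-0.00877982, -0.02846432, -0.02340417]), 'finger_force': 0.0, 'gripper_width': 0.0852678729646542}
[ 0.34669606 -0.02206767  0.91306886]
long_carton [(0.82, [232.4, 164.7, 46.2, 35.9]), (0.73, [221.7, 221.8, 47.6, 46.4]), (0.66, [296.9, 185.6, 44.5, 45.4])]
corner_stop [(0.88, [171.8, 127.4, 109.1, 73.2])]
short_carton [(0.86, [348.4, 154.6, 34.0, 34.9])]
jar [(0.61, [357.4, 211.1, 23.6, 22.1])]
labels [(0.93, [107.1, 212.4, 35.4, 31.9])]
[(0.91, [208.2, 166.9]), (0.52, [363.2, 221.7])] [(0.88, [186.3, 162.5])]
[0.91639296 1.06141662 0.79788291]
long_carton [(0.86, [277.8, 173.9, 40.6, 31.2]), (0.77, [229.9, 150.0, 39.2, 20.2]), (0.59, [220.6, 175.6, 40.9, 29.9])]
corner_stop [(0.58, [183.7, 180.1, 88.7, 69.0])]
short_carton [(0.9, [197.2, 136.8, 28.0, 18.6])]
jar [(0.72, [248.8, 124.6, 12.2, 21.5])]
labels [(0.67, [308.0, 246.8, 28.8, 29.1])]
[(0.88, [235.5, 226.8])] [(0.9, [233.7, 237.6])]
```

View pics/a.png

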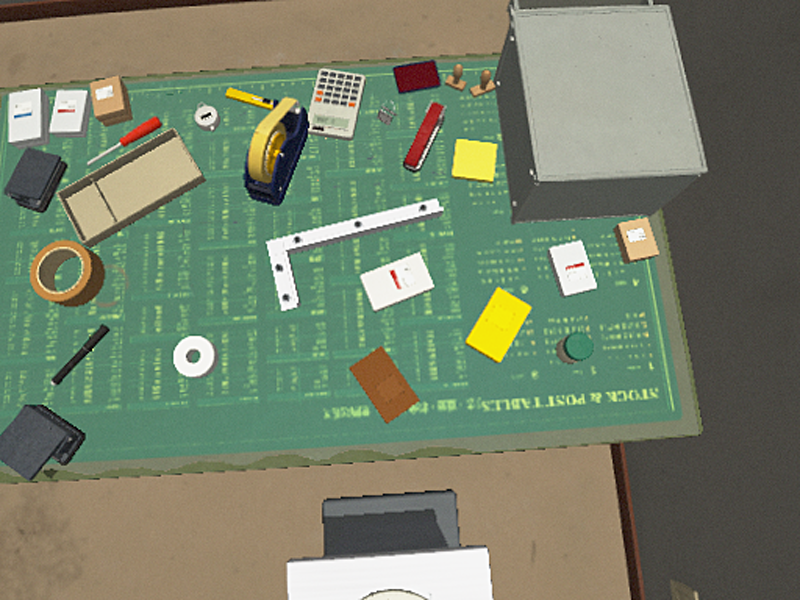

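View pics/b.png

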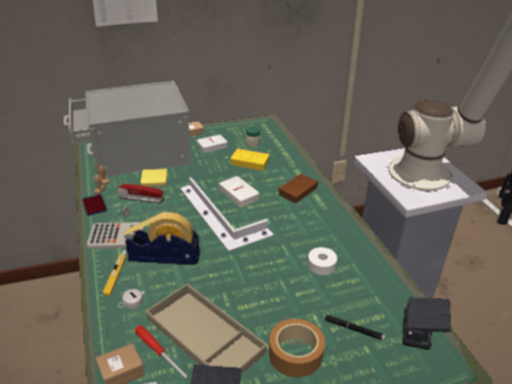

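The top view shows, in 800x600 pixels, three things shaped like the long carton: white (397,280), yellow (498,325) and brown (384,385). A smaller white one is at (573,268). The white one at (397,280), to the right of the end stop and on the robot's side of the fence, fits the description. I'll check its size and look at an enlarged crop.

```bash
cat > m.py <<'E'
from h import *
def carton(c,near=None,z=.028):
    best=None
    for r in outline_of("long_carton",c):
        m=r["mask"]; col=c["img"][m].mean(0)
        if col.min()<140 or col.max()-col.min()>60: continue
        g=cv2.dilate(m.astype(np.uint8),np.ones((5,5)))
        w=((c["img"].min(2)>150)&(g>0)).astype(np.uint8)
        for nm,q in(("net",m.astype(np.uint8)),("thr",w)):
            cn=max(cv2.findContours(q,cv2.RETR_EXTERNAL,cv2.CHAIN_APPROX_NONE)[0],key=cv2.contourArea).reshape(-1,2)
            P=px2w(c,cn,z)[:,:2]*1000
            (cx,cy),(a,b),an=cv2.minAreaRect(P.astype(np.float32))
            if a<b: a,b,an=b,a,an+90
            print(nm,r["conf"],col.astype(int),"ctr mm",round(cx,1),round(cy,1),"size",round(a,1),round(b,1),"long axis deg",round((an+90)%180-90,1))
E
python3 - <<'E'
from m import *
a=capture("top");carton(a)
b=capture("scene");carton(b)
for l,z in (("jar",0),("labels",.0),("short_carton",0)):
    for c in(a,b): print(l,[px2w(c,r["point"],z)[0].round(3) for r in tip_of(l,c)[:2]])
for c in (a,b):
    print("corner",px2w(c,tip_of("corner_stop",c)[0]["point"],0).round(4),"seat",px2w(c,tip_of("seat",c)[0]["point"],0).round(4))
x=a["img"][110:250,160:360,::-1]
cv2.imwrite("pics/c.png",cv2.resize(x,(800,560),interpolation=cv2.INTER_CUBIC))
E
```

```text
net 0.75 [190 183 175] ctr mm 592.0 -23.2 size 145.1 86.7 long axis deg -76.0
thr 0.75 [190 183 175] ctr mm 588.6 -41.4 size 114.4 68.6 long axis deg -71.9
jar [array([ 0.455, -0.337,  0.   ])]
jar [array([ 0.441, -0.327,  0.   ])]
labels [array([0.486, 0.301, 0.   ])]
labels [array([0.478, 0.295, 0.   ])]
short_carton [array([ 0.604, -0.346,  0.   ])]
short_carton [array([ 0.596, -0.339,  0.   ])]
corner [[0.6573 0.1424 0.    ]] seat [[0.6303 0.08   0.    ]]
corner [[0.662  0.1393 0.    ]] seat [[0.6275 0.0825 0.    ]]
```

View pics/c.png

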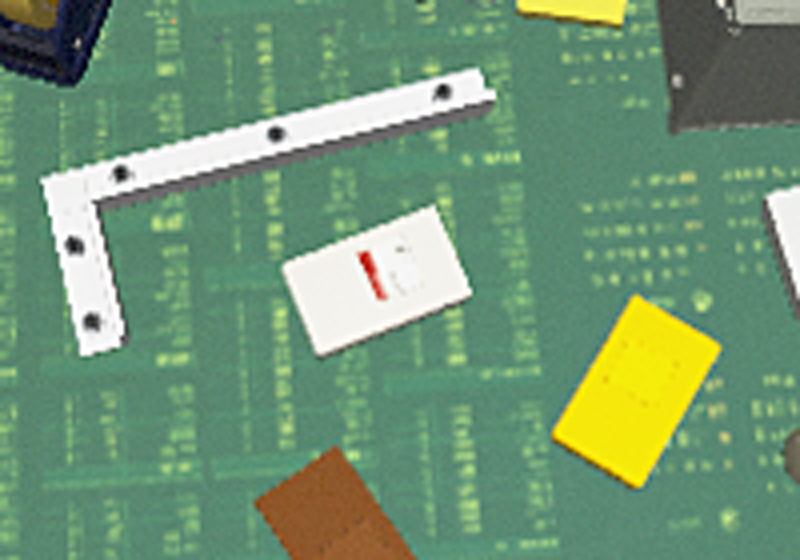

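The crop confirms it. The white lidded carton has top corners at (283,267), (436,206), (472,293) and (320,355) in the crop and measures about 114x69 mm. The L stop's inner top corner is at (98,202), and its fence ends at about (490,97).

```bash
python3 - <<'E'
from m import *
a=capture("top")
f=lambda L,z:(px2w(a,[((x+.5)/4-.5+160,(y+.5)/4-.5+110) for x,y in L],z)[:,:2]*1000).round(1)
C=f([(283,267),(436,206),(472,293),(320,355)],.028); print("carton",C,C.mean(0),np.linalg.norm(np.diff(C,axis=0),axis=1))
W=f([(98,202),(485,97),(124,338)],.032);print("stop top",W, np.linalg.norm(W[1]-W[0]),np.linalg.norm(W[2]-W[0]))
for i in(1,2): d=W[i]-W[0]; print(np.degrees(np.arctan2(d[1],d[0])))
B=f([(101,208),(494,101)],0);print("bottom",B,np.degrees(np.arctan2(*(B[1]-B[0])[::-1])))
for l in ("jar","labels"): print(l,px2w(a,tip_of(l,a)[0]["point"],0))
E
```

```text
carton [[ 599.6   14.8]
 [ 635.   -89.3]
 [ 573.6 -108.2]
 [ 538.6   -6. ]] [586.7   -47.175] [109.95439964  64.2430541  108.02703365]
stop top [[ 651.5  135.2]
 [ 708.8 -128.2]
 [ 557.5  120.4]] 269.56047558943055 95.15797391706067
-77.72709882696192
-171.0524152451844
bottom [[ 658.1  138.9]
 [ 718.6 -138.1]] -77.679420106068
jar [[ 0.4588822 -0.3353475  0.       ]]
labels [[0.48249262 0.29944209 0.        ]]
```

```bash
python3 -m crank '[[0,0,0,-0.1],[0,0,0,-0.1167],[0,0,0,-0.1167],[0,0,0,-0.1167],[0,0,0,-0.1167],[0,0,0,-0.0167]]' 40; cat > to.py <<'E'
import sys
from h import *
# stop frame -> tool-axis shift needed; args: target in stop frame mm (x y z)
C=np.array([655,137.]);A=np.radians(12.2)
ux=np.array([np.cos(A),np.sin(A)]);uy=np.array([-np.sin(A),np.cos(A)])
def tool():
    o=get_obs();x,y,z,w=o["orientation"];th=2*np.arctan2(y,x)
    p=o["ee_pos"]*1000;d=p[:2]-C
    print("t",round(o["clock"],2),"theta",np.degrees(th).round(2),"ee",p.round(1),"stopframe",(d@ux).round(1),(d@uy).round(1),"F",o["ft_force"].round(1),"q",o["joints"].round(2))
    return p,th
if __name__=="__main__":
    p,th=tool()
    if len(sys.argv)>1:
        X,Y,Z=map(float,sys.argv[1:4]);g=C+X*ux+Y*uy;d=g-p[:2]
        print("tool shift mm",d@[np.cos(th),np.sin(th)],d@[np.sin(th),-np.cos(th)],p[2]-Z)
E
python3 to.py -160 -170 100
```

```text
clock: 2.15
ee_pos: [0.2426, 0.576, 0.25]
orientation: [0.994, 0.107, -0.0, -0.0]
ft_force: [0.7, 0.4, 0.4]
gripper_width: 0.04
finger_force: 0.0
t 2.15 theta 12.32 ee [242.6 576.  250. ] stopframe -310.3 516.2 F [0.7 0.4 0.4] q [ 1.43  0.38  0.01 -0.   -1.19  0.36]
tool shift mm 148.86961056435243 686.4949679651701 150.0080753501111
```

```bash
python3 -m crank '[[0.082,0.38,0,0],[0.082,0.38,0,0],[0.082,0.38,0,0],[0.082,0.38,0,0],[0.082,0.38,0,0],[0.082,0.38,0,0],[0.082,0.38,0,0],[0.082,0.38,0,0],[0.082,0.38,0,0]]' >/dev/null;  python3 -m crank '[[0.082,0.38,0.05,0],[0.082,0.38,0.05,0],[0.082,0.38,0.05,0],[0.082,0.38,0.05,0],[0.082,0.38,0.05,0],[0.082,0.38,0.05,0],[0.082,0.38,0.05,0],[0.082,0.38,0.05,0],[0.082,0.38,0.05,0],[0,0,0,0]]'; python3 to.py -160 -170 28; python3 - <<'E'
from h import *
c=capture("wrist"); print((-np.array(c["R"]).T@c["t"]).round(3)); cv2.imwrite("pics/d.png",cv2.resize(c["img"][:,:,::-1],(800,600)))
E
```

```text
clock: 3.73
ee_pos: [0.5325, -0.0666, 0.2037]
orientation: [0.995, 0.101, -0.001, 0.001]
ft_force: [0.9, -0.5, 0.2]
gripper_width: 0.0403
finger_force: 0.0
t 3.73 theta 11.64 ee [532.5 -66.6 203.7] stopframe -162.8 -173.1 F [ 0.9 -0.5  0.2] q [ 0.18  0.28 -0.28  0.   -1.02  1.59]
tool shift mm 2.7536313809106145 -3.095807331665923 175.70740284170236
[ 0.602 -0.053  0.328]
```

View pics/d.png

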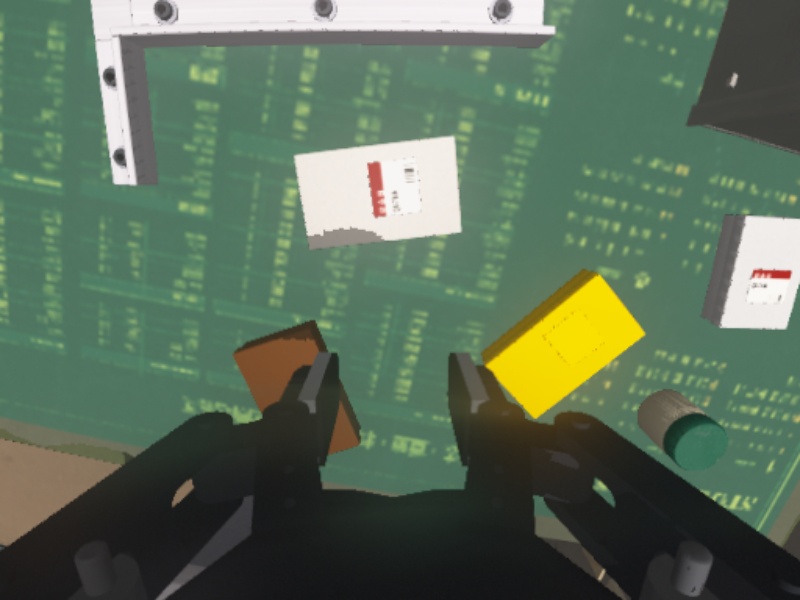

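The wrist view, in 800x600 pixels, shows the carton's corners at (295,155), (455,137), (461,233) and (309,249). The fence's inner foot runs from (135,46) to (548,46), and the end stop's foot runs down to (157,183). The fingertips are at about (328,355) and (460,355).

```bash
python3 - <<'E'
from m import *
a=capture("wrist")
f=lambda L,z:(px2w(a,[((x+.5)*.64-.5,(y+.5)*.64-.5) for x,y in L],z)[:,:2]*1000).round(1)
C=f([(295,155),(455,137),(461,233),(309,249)],.028); print("carton",C,C.mean(0),np.linalg.norm(np.diff(C,axis=0),axis=1));d=C[1]-C[0];print(np.degrees(np.arctan2(d[1],d[0])))
for L,z in(([(145,46),(530,46),(157,183)],0),([(121,35),(552,30),(137,184)],.032)):
    W=f(L,z);print("stop",W)
    for i in(1,2): d=W[i]-W[0]; print(np.degrees(np.arctan2(d[1],d[0])))
print("brown/yellow",f([(317,322),(236,351),(595,270),(484,360)],.028), "cabinet",f([(690,122)],0))
carton(a)
E
```

```text
carton [[ 600.7   17.2]
 [ 633.9  -86.7]
 [ 571.9 -106.3]
 [ 538.7   -2.1]] [586.3   -44.475] [109.07543261  65.02430315 109.36123628]
-72.27934253141326
stop [[ 655.2  141.8]
 [ 708.4 -127.6]
 [ 560.3  125.5]]
-78.82919427035202
-170.25398920945878
stop [[ 653.9  139.7]
 [ 710.2 -131.4]
 [ 560.9  122.5]]
-78.26800680288265
-169.5217603642938
brown/yellow [[ 484.9  -16.3]
 [ 448.3   42. ]
 [ 566.1 -210.1]
 [ 480.1 -148.1]] cabinet [[ 686.7 -260.7]]
net 0.85 [230 222 215] ctr mm 587.7 -46.4 size 112.0 66.7 long axis deg -71.8
thr 0.85 [230 222 215] ctr mm 587.7 -46.2 size 110.0 66.2 long axis deg -71.9
```

```bash
sed -i 's/655,137\./655,140./; s/radians(12.2)/radians(11.3)/' to.py; python3 to.py -164 -169 28; python3 -m crank '[[0,0,0.3,0],[0,0,0.3,0],[0,0,0.3,0],[0,0,0.3,0],[0,0,0.2,0],[0,0,0.12,0],[0,0,0,0]]'; python3 to.py -164 -169 28
```

```text
t 3.88 theta 11.99 ee [530.9 -62.  204.8] stopframe -161.3 -173.8 F [0.2 0.2 0.5] q [ 0.19  0.27 -0.28 -0.   -1.02  1.59]
tool shift mm -2.6385335449339067 -4.824528863845222 176.76840001404182
clock: 4.47
ee_pos: [0.529, -0.0603, 0.0508]
orientation: [0.994, 0.106, -0.003, 0.0]
ft_force: [-0.3, -0.7, 0.1]
gripper_width: 0.04
finger_force: 0.0
t 4.47 theta 12.22 ee [529.  -60.3  50.8] stopframe -162.8 -171.7 F [-0.3 -0.7  0.1] q [ 0.19  0.47 -0.45 -0.   -0.66  1.59]
tool shift mm -1.1652580547195852 -2.7378005609527976 22.79891335847453
```

```bash
python3 -m crank '[[0,-0.02,0.1,0.01],[0,0,0.08,0],[0,0,0.04,0],[0,0,0,0],[0,0,0,0]]'; python3 to.py -164 -169 28
```

```text
clock: 4.88
ee_pos: [0.5308, -0.0595, 0.0313]
orientation: [0.995, 0.101, 0.0, 0.0]
ft_force: [0.7, 0.1, -0.5]
gripper_width: 0.0403
finger_force: 0.0
t 4.88 theta 11.57 ee [530.8 -59.5  31.3] stopframe -160.9 -171.3 F [ 0.7  0.1 -0.5] q [ 0.19  0.5  -0.47  0.   -0.6   1.58]
tool shift mm -3.1197781206838204 -2.3576714442202014 3.296818373770325
```

```bash
python3 -m crank '[[0,-0.01,0.05,0],[0.06,0,0,0],[0.06,0,0,0],[0.06,0,0,0],[0.06,0,0,0],[0.06,0,0,0],[0.06,0,0,0],[0.06,0,0,0],[0.06,0,0,0],[0,0,0,0]]'; python3 to.py -83 -169 26; python3 - <<'E'
from m import *
c=capture("wrist");carton(c); cv2.imwrite("pics/e.png",cv2.resize(c["img"][:,:,::-1],(800,600)))
E
```

```text
clock: 5.72
ee_pos: [0.5794, -0.0487, 0.0261]
orientation: [0.995, 0.101, 0.001, 0.0]
ft_force: [-0.1, -0.2, 0.6]
gripper_width: 0.0401
finger_force: 0.0
t 5.72 theta 11.59 ee [579.4 -48.7  26.1] stopframe -111.1 -170.2 F [-0.1 -0.2  0.6] q [ 0.19  0.56 -0.35  0.   -0.65  1.58]
tool shift mm 28.085343030548714 -1.0996769741142691 0.11173673454097965
net 0.62 [219 210 204] ctr mm 623.0 -43.1 size 110.4 66.4 long axis deg -78.4
thr 0.62 [219 210 204] ctr mm 623.3 -42.7 size 110.0 65.6 long axis deg -78.5
```

View pics/e.png

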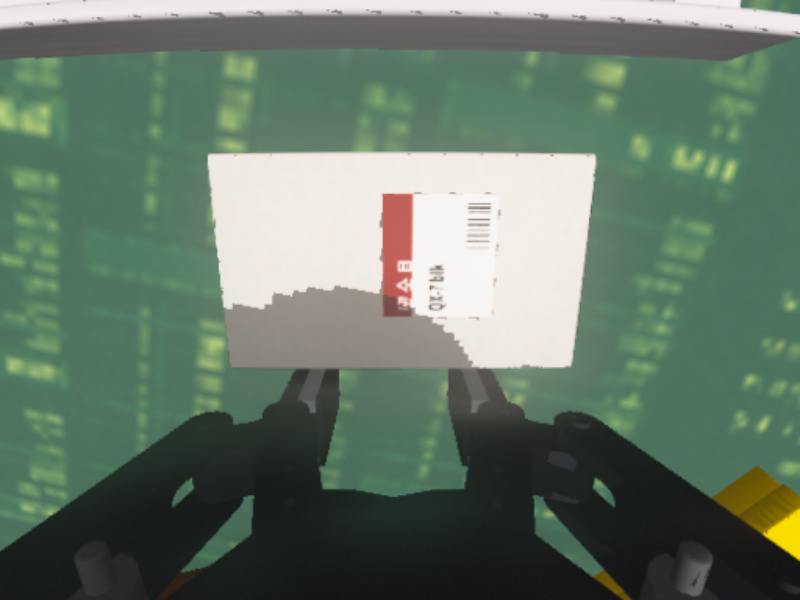

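The wrist view shows the carton, with corners at (208,155), (596,153), (573,367) and (231,367), lying flat against both fingertips. It is parallel to the fence foot at row 50, so I'll push on and stop about 4 mm short of the fence.

```bash
python3 -m crank '[[0.05,0,0,0],[0.05,0,0,0],[0.05,0,0,0],[0.05,0,0,0],[0.05,0,0,0],[0.05,0,0,0],[0,0,0,0]]'; python3 to.py; python3 - <<'E'
from m import *
c=capture("wrist");carton(c)
c=capture("top");carton(c)
E
python3 -m crank '[[-0.1,0,0,0],[-0.2,0,0,0],[-0.1,0,-0.3,0],[0,0,-0.35,0],[0,0,-0.35,0],[0,0,0,0]]' 22; python3 - <<'E'
from m import *
c=capture("wrist");carton(c);save(c,"f.png")
E
python3 to.py -37 -245 120
```

```text
clock: 6.4
ee_pos: [0.6084, -0.0428, 0.0261]
orientation: [0.995, 0.101, 0.001, 0.0]
ft_force: [-0.3, -0.0, 0.9]
gripper_width: 0.0396
finger_force: 0.0
t 6.4 theta 11.59 ee [608.4 -42.8  26.1] stopframe -81.5 -170.1 F [-0.3 -0.   0.9] q [ 0.2   0.6  -0.28  0.   -0.7   1.58]
net 0.74 [218 209 203] ctr mm 651.9 -37.0 size 111.1 66.9 long axis deg -78.7
thr 0.74 [218 209 203] ctr mm 652.3 -36.9 size 110.0 65.6 long axis deg -78.4
net 0.62 [243 241 234] ctr mm 641.8 6.9 size 18.7 16.8 long axis deg 86.2
thr 0.62 [243 241 234] ctr mm 641.4 6.8 size 22.0 21.7 long axis deg -79.1
clock: 7.1
ee_pos: [0.5721, -0.0509, 0.1339]
orientation: [0.995, 0.102, 0.008, 0.001]
ft_force: [1.8, -0.2, 0.3]
gripper_width: 0.0217
finger_force: 0.0
net 0.94 [237 228 222] ctr mm 652.3 -36.7 size 111.2 65.7 long axis deg -78.3
thr 0.94 [237 228 222] ctr mm 652.4 -36.9 size 110.2 65.7 long axis deg -78.3
t 7.2 theta 11.55 ee [568.5 -50.9 128.2] stopframe -122.2 -170.2 F [-0.   0.2 -0.6] q [ 0.19  0.41 -0.29 -0.   -0.87  1.58]
tool shift mm 84.86834868174988 75.1586949168491 8.196222798705577
```

View pics/f.png

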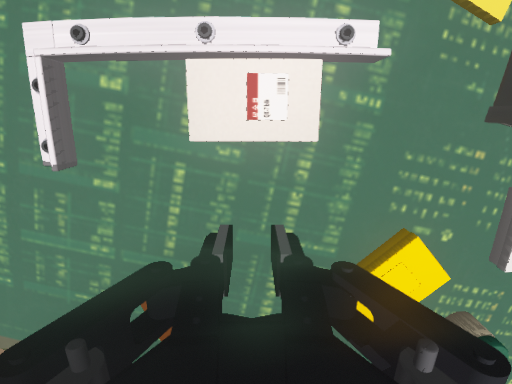

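```bash
python3 -m crank '[[0.28,0.26,0,0],[0.28,0.26,0,0],[0.28,0.26,0,0],[0,0,0,0.115],[0,0,0,0.115],[0,0,0,0.115],[0,0,0,0.115],[0,0,0,0.115],[0,0,0,0.115],[0,0,0,0.115]]' >/dev/null; python3 -m crank '[[0,0,0,0.115],[0,0,0,0.115],[0,0,0,0.115],[0,0,0,0.115],[0,0,0,0.115],[0,0,0,0.115],[0,0,0,0],[0,0,0,0]]'; python3 to.py -38 -250 26
```

```text
clock: 8.7
ee_pos: [0.6649, -0.1106, 0.1244]
orientation: [0.777, -0.629, -0.001, 0.001]
ft_force: [0.1, 1.5, -0.0]
gripper_width: 0.0218
finger_force: 0.0
t 8.7 theta -77.97 ee [ 664.9 -110.6  124.4] stopframe -39.4 -247.7 F [ 0.1  1.5 -0. ] q [ 0.07  0.57 -0.02 -0.   -0.99  0.14]
tool shift mm 2.316763096507411 -1.4114899889957362 98.44365450097214
```

```bash
python3 -m crank '[[0.02,0,0.25,0.01],[0,0,0.25,0],[0,0,0.2,0],[0,0,0.14,0],[0,0,0.1,0],[0,0,0,0],[0,0,0,0]]'; python3 to.py -38 -185 26
```

```text
clock: 9.28
ee_pos: [0.6659, -0.1127, 0.0316]
orientation: [0.774, -0.634, -0.0, 0.0]
ft_force: [0.6, -0.7, -0.2]
gripper_width: 0.0217
finger_force: 0.0
t 9.28 theta -78.66 ee [ 665.9 -112.7   31.6] stopframe -38.8 -249.9 F [ 0.6 -0.7 -0.2] q [ 0.07  0.67 -0.09  0.   -0.81  0.13]
tool shift mm -64.91111681533597 -0.85126551192722 5.5860247471954345
```

```bash
python3 -m crank '[[-0.03,0,0.04,0],[-0.06,0,0,0],[-0.06,0,0,0],[-0.06,0,0,0],[-0.06,0,0,0],[-0.06,0,0,0],[-0.06,0,0,0],[-0.06,0,0,0],[-0.06,0,0,0],[-0.06,0,0,0]]'; python3 -m crank '[[-0.06,0,0,0],[-0.06,0,0,0],[-0.06,0,0,0],[-0.06,0,0,0],[-0.06,0,0,0],[-0.06,0,0,0],[-0.06,0,0,0],[0,0,0,0]]'; python3 to.py -38 -121 26; python3 - <<'E'
from m import *
c=capture("scene");carton(c);a=capture("top")
x=np.hstack([cv2.resize(c["img"][150:260,170:290],(480,440)),cv2.resize(a["img"][120:210,160:260],(310,440))])
cv2.imwrite("pics/g.png",x[:,:,::-1])
E
```

```text
clock: 10.12
ee_pos: [0.6549, -0.0562, 0.0283]
orientation: [0.773, -0.634, 0.0, -0.0]
ft_force: [0.4, -2.4, 2.3]
gripper_width: 0.022
finger_force: 1.1
clock: 10.78
ee_pos: [0.6462, -0.0141, 0.0278]
orientation: [0.773, -0.634, -0.0, 0.0]
ft_force: [0.7, 0.7, -1.2]
gripper_width: 0.0215
finger_force: 0.0
t 10.78 theta -78.69 ee [646.2 -14.1  27.8] stopframe -38.8 -149.4 F [ 0.7  0.7 -1.2] q [ 0.23  0.64 -0.18 -0.   -0.76 -0.03]
tool shift mm -28.364743692401028 -0.8187851123613281 1.7645601831302287
```

View pics/g.png

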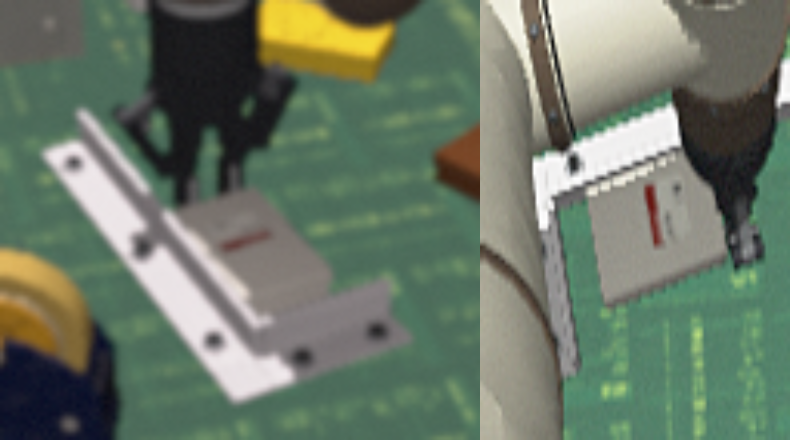

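The pictures show the carton parallel to the fence with a small gap, about 28 mm from the end stop and pushed squarely by both fingertips. I'll carry on and slow down near contact.

```bash
python3 -m crank '[[-0.05,0,0,0],[-0.05,0,0,0],[-0.05,0,0,0],[-0.04,0,0,0],[-0.03,0,0,0],[-0.02,0,0,0],[0,0,0,0]]'; python3 -m crank '[[-0.015,0,0,0],[-0.01,0,0,0],[0,0,0,0]]';  python3 to.py -38 -121 26
```

```text
clock: 11.52
ee_pos: [0.6419, 0.0086, 0.0281]
orientation: [0.773, -0.634, 0.0, -0.0]
ft_force: [-0.1, 0.2, 0.1]
gripper_width: 0.0219
finger_force: 0.0
clock: 11.77
ee_pos: [0.6416, 0.0106, 0.0281]
orientation: [0.773, -0.634, 0.0, -0.0]
ft_force: [1.0, 0.4, -0.3]
gripper_width: 0.022
finger_force: 0.0
t 11.77 theta -78.74 ee [641.6  10.6  28.1] stopframe -38.5 -124.3 F [ 1.   0.4 -0.3] q [ 0.27  0.63 -0.19 -0.   -0.75 -0.07]
tool shift mm -3.295155522183591 -0.5422703103213086 2.110129754931851
```

```bash
for i in 1; do python3 -m crank '[[-0.01,0,0,0],[-0.01,0,0,0]]'|grep -E "pos|ft"; python3 -m crank '[[-0.01,0,0,0]]'|grep -E "pos|ft";python3 -m crank '[[-0.01,0,0,0]]'|grep -E "pos|ft"; done
```

```text
ee_pos: [0.6412, 0.0122, 0.0281]
ft_force: [1.4, -0.1, -0.4]
ee_pos: [0.6409, 0.0131, 0.0281]
ft_force: [0.2, -7.8, -0.1]
ee_pos: [0.6408, 0.0132, 0.0282]
ft_force: [2.3, -9.6, -0.9]
```

Contact with the end stop is clear, at 9.6 N. Next I retract, turn back and push the carton against the fence.

```bash
python3 -m crank '[[0.05,0,0,0],[0.15,0,0,0],[0.1,0,-0.2,0],[0,0,-0.35,0],[0,0,-0.35,-0.1],[0,0,0,-0.116],[0,0,0,-0.116],[0,0,0,-0.116],[0,0,0,-0.116],[0,0,0,-0.116]]' 40 >/dev/null; python3 -m crank '[[0,0,0,-0.116],[0,0,0,-0.116],[0,0,0,-0.116],[0,0,0,-0.116],[0,0,0,-0.116],[0,0,0,-0.116],[0,0,0,-0.116],[0,0,0,-0.015],[0,0,0,0]]'; python3 to.py -97 -57 28; python3 - <<'E'
from m import *
c=capture("wrist");carton(c);save(c,"i.png")
E
```

```text
clock: 13.68
ee_pos: [0.6466, -0.0155, 0.118]
orientation: [0.995, 0.1, 0.0, -0.0]
ft_force: [-0.4, -1.3, 0.2]
gripper_width: 0.0401
finger_force: 0.0
t 13.68 theta 11.52 ee [646.6 -15.5 118. ] stopframe -38.7 -150.9 F [-0.4 -1.3  0.2] q [ 0.23  0.53 -0.1  -0.   -0.94  1.55]
tool shift mm -57.932814680658325 -94.11476784930889 89.97143697442122
```

View pics/i.png

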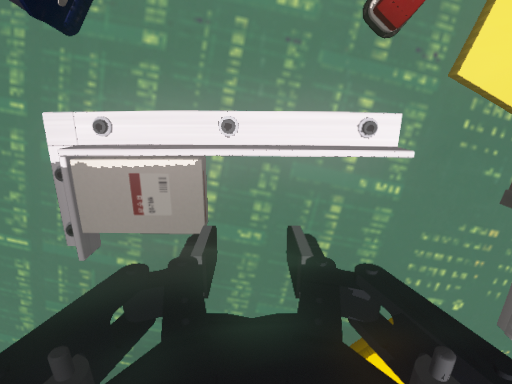

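The wrist view shows the carton's end against the end stop at column 72, with a small gap to the fence at row 160. Next I'll move behind its near side at row 234 and push it to the fence.

```bash
python3 -m crank '[[-0.2,-0.33,0,0],[-0.2,-0.33,0,0],[-0.19,-0.28,0,0],[0,0,0,0],[0,0,0.3,0],[0,0,0.25,0],[0,0,0.2,0],[0,0,0.12,0],[0,0,0.05,0],[0,0,0,0]]'; python3 to.py -81 -57 28
```

```text
clock: 14.62
ee_pos: [0.5693, 0.0647, 0.0248]
orientation: [0.995, 0.101, -0.001, 0.0]
ft_force: [0.3, -0.6, -0.0]
gripper_width: 0.04
finger_force: 0.0
t 14.62 theta 11.61 ee [569.3  64.7  24.8] stopframe -98.8 -57.0 F [ 0.3 -0.6 -0. ] q [ 0.4   0.55 -0.37 -0.   -0.65  1.38]
tool shift mm 17.831760076047598 0.05021948710584093 -3.1590676415385346
```

```bash
python3 -m crank '[[0.04,0,0,0],[0.04,0,0,0],[0.04,0,0,0],[0.03,0,0,0],[0.02,0,0,0],[0,0,0,0]]'|grep -E "pos|ft"; for i in 1; do python3 -m crank '[[0.01,0,0,0],[0.01,0,0,0]]'|grep -E "pos|ft"; python3 -m crank '[[0.01,0,0,0],[0,0,0,0]]'|grep -E "pos|ft";python3 -m crank '[[0.01,0,0,0],[0,0,0,0]]'|grep -E "pos|ft"; done; python3 to.py
```

```text
ee_pos: [0.5867, 0.0685, 0.0263]
ft_force: [0.1, -0.5, -0.5]
ee_pos: [0.5871, 0.0684, 0.0259]
ft_force: [-4.3, -1.3, 3.3]
ee_pos: [0.5888, 0.0687, 0.0258]
ft_force: [-2.9, -1.8, 1.7]
ee_pos: [0.5894, 0.0689, 0.0258]
ft_force: [-4.5, -1.2, 2.4]
t 15.62 theta 11.65 ee [589.4  68.9  25.8] stopframe -78.3 -56.9 F [-4.5 -1.2  2.4] q [ 0.39  0.58 -0.32 -0.   -0.68  1.39]
```

Light sliding force so far, so I keep going until the force rises firmly.

```bash
f(){ grep -E "pos|ft"; }; python3 -m crank '[[0.01,0,0,0],[0,0,0,0]]'|f; python3 -m crank '[[0.01,0,0,0],[0,0,0,0]]'|f;python3 -m crank '[[0.01,0,0,0],[0,0,0,0]]'|f; python3 to.py;python3 - <<'E'
from m import *
c=capture("wrist");carton(c);cv2.imwrite("pics/j.png",cv2.resize(c["img"][:,:,::-1],(800,600)))
E
```

```text
ee_pos: [0.5894, 0.0689, 0.0258]
ft_force: [-6.9, -2.0, 4.8]
ee_pos: [0.5895, 0.0689, 0.0257]
ft_force: [-8.9, -1.6, 6.9]
ee_pos: [0.5895, 0.0689, 0.0257]
ft_force: [-10.6, -1.5, 9.4]
t 16.12 theta 11.62 ee [589.5  68.9  25.7] stopframe -78.2 -56.9 F [-10.6  -1.5   9.4] q [ 0.39  0.58 -0.31 -0.   -0.69  1.39]
net 0.57 [212 202 197] ctr mm 632.4 77.8 size 110.4 66.1 long axis deg -78.4
thr 0.57 [212 202 197] ctr mm 632.5 78.0 size 109.9 65.5 long axis deg -78.5
```

View pics/j.png

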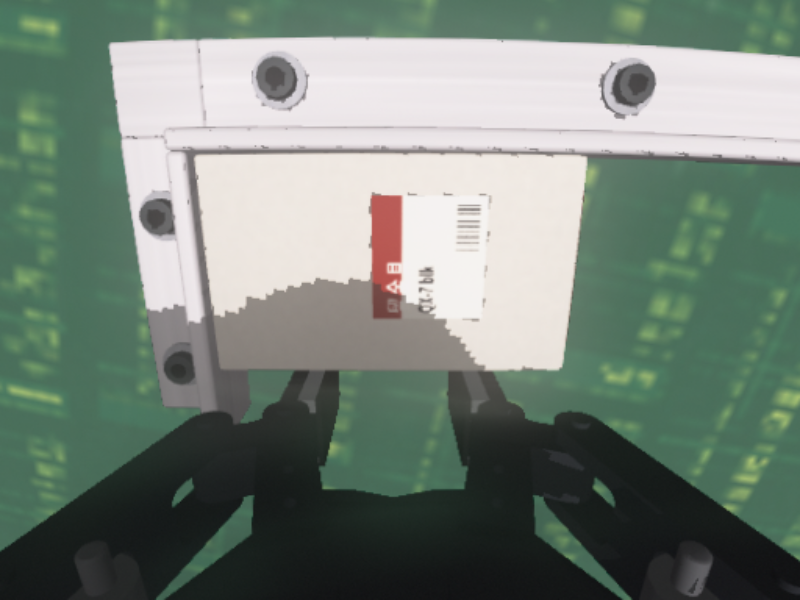

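The wrist view shows the carton's far side, at row 154, flush with the fence. Its left end, from (195,155) to (220,370), is next to the end stop, with a possible sliver near the robot. I'll back off and check against the model.

```bash
python3 -m crank '[[-0.05,0,0,0],[-0.15,0,0,0],[-0.1,0,-0.2,0],[0,0,-0.35,0],[0.2,-0.25,-0.2,0],[0.2,-0.25,0,0],[0,0,0,0],[0,0,0,0]]'; python3 to.py; python3 - <<'E'
from m import *
c=capture("wrist");carton(c)
x=c["img"][:,:,::-1];print(w2px(c,[[.655,.14,.032],[.6325,.078,.028],[.56,.122,.032]]))
p=w2px(c,[[.6325,.078,.028]])[0].astype(int);l=max(0,p[0]-130);t=max(0,p[1]-100);print(l,t)
cv2.imwrite("pics/k.png",cv2.resize(x[t:t+195,l:l+260],(800,600),interpolation=cv2.INTER_CUBIC))
E
```

```text
clock: 16.88
ee_pos: [0.5947, 0.1231, 0.1015]
orientation: [0.995, 0.103, 0.002, -0.001]
ft_force: [-0.3, 0.0, -0.7]
gripper_width: 0.04
finger_force: 0.0
t 16.88 theta 11.81 ee [594.7 123.1 101.5] stopframe -62.5 -4.8 F [-0.3  0.  -0.7] q [ 0.47  0.49 -0.23  0.   -0.85  1.31]
net 0.77 [219 210 204] ctr mm 632.6 77.7 size 111.7 67.5 long axis deg -78.3
thr 0.77 [219 210 204] ctr mm 633.4 79.1 size 112.1 68.1 long axis deg -78.5
[[244.68367328 124.62100394]
 [319.7189373  171.89095531]
 [243.26422599 248.91700455]]
189 71
```

View pics/k.png

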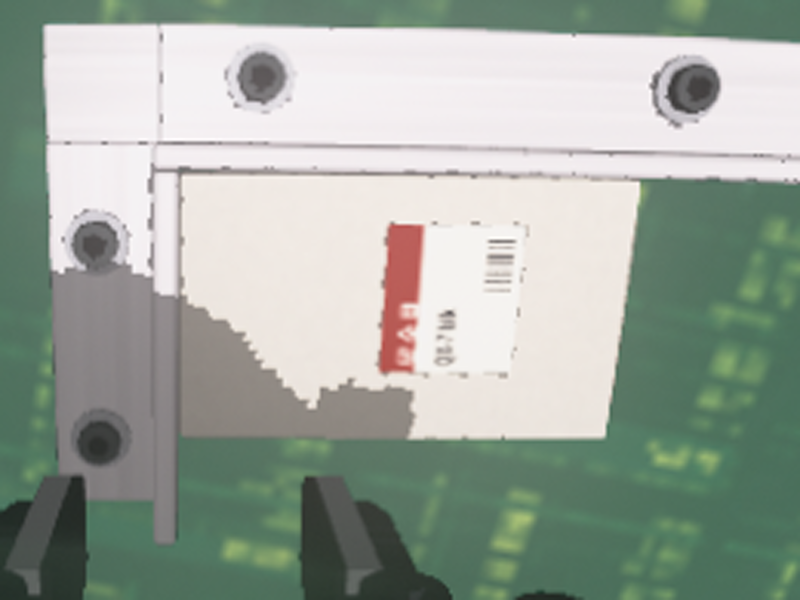

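The near-overhead view shows the carton flush along the fence at row 172 and against the end stop at column 180. The sliver in the last view was parallax. I'll move up clear and hand in.

```bash
python3 -m crank '[[0,0,-0.3,0],[0,0,-0.3,0],[0,0,0,0],[0,0,0,0]]'; python3 - <<'E'
from m import *
c=capture("wrist");carton(c)
print(close_job())
E
```

```text
clock: 17.32
ee_pos: [0.5937, 0.1206, 0.1627]
orientation: [0.995, 0.101, 0.002, -0.001]
ft_force: [-0.1, -0.4, -1.2]
gripper_width: 0.0399
finger_force: 0.0
net 0.76 [222 214 208] ctr mm 632.7 77.2 size 111.8 68.2 long axis deg -78.4
thr 0.76 [222 214 208] ctr mm 633.8 79.3 size 113.2 69.0 long axis deg -79.8
the job is handed in; nothing more can be done
None
```

The long white carton is pushed into the corner, with its long side flat against the fence and its left end at the end stop; the last close-up showed no gap over about 0.5 mm. I handed the job in at about 17 s, with the arm clear and no contact with the other items.

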